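Press the lid onto the lunch box and clip it shut

ROBOT

A 7-joint arm with a two-finger parallel gripper is mounted at the origin on a cart in front of the work surface, level with it; the furniture and walls round the work are solid. World frame = base frame: x ahead of the robot, y to its left, z up, the work surface at z = 0. Lengths are in mm, angles in rad, forces in N, time in s.
With the tool pointing down it reaches from about 425 to 925 mm from the base axis. Payload 6.8 kg.
Tool frame: the origin (TCP) lies on the centre line of the jaws, within the pads' length; the fingertips stand 19 mm ahead of it and the grasp point (between the pads) is the TCP (arm.tip_reach is the distance from the TCP to the fingertips, in mm); z points along the fingers, y is the line along which they close (so a half turn about z gives the same grasp; the last joint's range is limited). The gripper opens to 88 mm and grips with 3 to 60 N. Pads are 20 mm wide; open, the fingers measure 115 mm over their backs; the gripper's body (75 mm by 178 mm) begins 61 mm behind the grasp point.
Start: joints at [-1.362, 0.477, 0.022, 1.555, -0.011, 1.109, -0.083], TCP at [210.277, 641.428, 241.664] pointing down, gripper open.
Joint ranges: [-2.96, 2.96], [-0.34, 2.1], [-1.41, 1.46], [0.24, 2.44], [-1.37, 4.51], [0.17, 1.92], [-2.96, 2.96]. Speed limits (rad/s): [2.39, 2.39, 3.14, 3.14, 3.14, 3.14, 3.14].

INTERFACE

Orientations are given as [roll, pitch, yaw] about the fixed x, y, z axes, in that order (R = Rz(yaw) Ry(pitch) Rx(roll)).
In Python, from bench import status, capture, calibration, ticket, arm gives the robot as it stands.
- The arm moves only by the tool drive_tool, never from a script. Its argument "commands" is a list of rows, each an object with "grip": the opening, from 0 (shut) to 1 (fully open); "dp": the shift along the tool's x, y, z in mm, a list of three; "turn": the turn, a rotation vector about the tool's x, y, z in rad, a list of three. In form: [{"grip": grip, "dp": [x, y, z], "turn": [rx, ry, rz]}, ...]. A call has 1 to 20 rows; each row is the pose to reach, as a shift and turn from the pose commanded when the call began, along the tool's axes at that moment; what a row does not reach only later rows make up. A row lasts 1/10 s, in which the tool goes at most 50 mm and 8.59 degrees, less where a joint would pass 70% of its speed; a pose out of reach is approached as far as the arm can. A call with a gripper value outside its range is refused whole. The fingers move at their own pace and stop on an object; "grip_force" is the grip in N (left out, the last holds). Time passes only in rows, so rows that repeat a pose let the fingers close. It gives the time, the measured TCP pose, the force, the opening and the grip force at its end, in the units of the state.
- status.state(): the state, without advancing time (a new reading comes with each control period).
- capture(name): name is "side" or "top" or "wrist"; returns the picture (420x560x3 uint8, blue, green, red); there is no depth.
- calibration(name): a dict with "mtx" (3x3 intrinsics, pixels), "xyz" and "rotation" of the camera in the world. Camera axes: x right, y down, z forward; pixel columns grow to the right and rows downward; lengths in mm; the calibration is good to about 2 mm. A picture is of the moment at which its call begins: read the wrist's pose just before it. calibration takes no time and is no camera call; for the wrist camera it gives the pose at the moment of the call.
- ticket.finish_job(): hands the job in; it is judged then, once.
The state is a dict: "t": time; "joint_pos": joint angles; "qvel": joint speeds; "joint_torque": joint torques, N m; "tool_pos": TCP position; "ee_rot": TCP orientation; "force": force on the tool from outside, world axes, zero at the start; "moment": the same for the moment, N m; "grip_width": finger opening in mm; "gripper_force": force on a finger pad.
Only numpy, scipy, OpenCV 4.12 (cv2) and the standard library are available. Lean on these libraries where they do the work, as an engineer would, in place of code of your own. Each camera call takes 0.05 s, during which the arm holds its last target. There are 200 camera calls.

TASK

The bamboo lid only sits loosely on the steel lunch box: press it down until it is fully home and level on the rim all round, then swing the clips at both ends up over the lid until they are fully shut. Leave the box standing about where it is and do not disturb the other things on the worktop.

Things in the scene. Friction and masses are not known exactly. Their poses are not given: they have to be found in the camera images.
- box: Stainless steel lunch box, loose, open at the top, with a bamboo lid lying on it. Outside 116 mm along its own x, 160 mm along its own y, 72 mm high, wall 4 mm, about 1 kg with lid. Origin: centre of its underside; z up. A springy silicone seal runs round just inside the mouth. Each short end (+y and -y) carries a steel clip hinged 50 mm above the underside.
- box_rim (a point): Centre of the box's mouth, level with the top of the rim (72 mm above the box's underside); axes as the box.
- lid: Bamboo lid: board 124 (x) by 164 (y) by 10 mm, 0.18 kg, with a plug reaching 16 mm below it. Origin: centre of the board's underside; axes as the box. At first the plug rests on the seal, the board 10 mm above the rim; fully home the board lies on the rim. Passing the seal takes about 10 N in the middle, then it snaps down; a push far from the middle seats one end only.
- lid_top (a point): Centre of the lid's flat top face.
- clip_left (a joint): Angle of the +y end's clip about a hinge parallel to the box's x at box (0, +86, 50) mm. 0 = fully shut (upright, its toe hooked 9 mm over the lid's edge); grows as it swings outward and down, 1.57 = straight out. Steel plate 44 mm wide, 38 mm from hinge to its rolled top edge; stays where it is put (about 0.5 N at its top moves it). Cannot shut while the lid stands high.
- clip_right (a joint): The same for the clip at the box's -y end, hinge at box coordinates (0, -86, 50) mm; 0 = fully shut, growing as it swings down and outward.
- clip_left_top (a point): The free top edge of the +y clip, mid-width, 38 mm from its hinge.
- clip_right_top (a point): The free top edge of the -y clip, mid-width, 38 mm from its hinge.
- sardine_tin: Flat sealed fish tin, 63x105x24 mm, in front of the box; leave alone. Origin under its centre.
- jam_jar: Closed jar, 64 mm across, 87 mm high, behind the box; leave alone. Origin under its centre.
- fork: Steel fork, 193 mm, lying at the right; leave alone.
- salt_jar: Closed spice jar, 42 mm across, 96 mm high, at the right; leave alone.
- pepper_jar: Another closed spice jar, 42 mm across, 96 mm high, at the right; leave alone.
- tomato_tin: Food tin, 57 mm across, 72 mm high, at the left; leave alone.
- espresso_cup: White cup, 59x83x55 mm, at the right; leave alone.

How it is judged:
By the outcome, as a careful person would: the job done as asked, in the order asked, and still so for the second after the job is handed in, with the robot touching nothing.
It also fails if it takes over 48 s, if anything falls off the work surface, if the arm or the gripper's body presses on something with over 40 N, if the wrist force passes 120 N, or if a joint passes its speed limit or range.

## Working session

There is one attempt and no reset: what is moved stays moved. The work goes in short steps, Python scripts to look and compute and a tool call to move; the robot and the scene stay as the last step left them, time stands still between calls to the robot, and variables do not carry over. Pictures are saved under pics/ and viewed, at most 10 in all, crops included, and the job is handed in when it is done.

Besides the shell and the picture viewer there is one more tool, called as name(argument=value, ...), one argument or row to a line, values as JSON. drive_tool: Moves the arm, as the interface text tells. Its arguments: {"type":"object","properties":{"commands":{"type":"array","items":{"type":"object","properties":{"grip":{"type":"number"},"dp":{"type":"array","items":{"type":"number"}},"turn":{"type":"array","items":{"type":"number"}}}}},"grip_force":{"type":"number"}},"required":["commands"]}

```bash
mkdir -p pics; ls
python3 - <<'E'
from bench import status,capture,calibration
import cv2,numpy as np
s=status.state();print({k:np.round(v,3).tolist() for k,v in s.items()})
for n in("side","top"):
    cv2.imwrite(f"pics/{n}0.png",capture(n)); c=calibration(n);print(n,np.round(c["mtx"],1).tolist(),np.round(c["xyz"],1),np.round(c["rotation"],3).tolist())
E
```

```text
pics
{'t': 0.0, 'joint_pos': [-1.362, 0.478, 0.022, 1.556, -0.012, 1.109, -0.083], 'qvel': [-0.001, -0.0, -0.0, -0.001, -0.001, -0.001, -0.0], 'joint_torque': [-0.002, -58.285, 1.533, -27.26, -0.055, 0.017, 0.0], 'tool_pos': [210.097, 640.892, 240.703], 'ee_rot': [-3.14, 0.0, 2.825], 'force': [-0.134, 0.686, -0.239], 'moment': [0.043, 0.009, 0.03], 'gripper_force': 0.0, 'grip_width': 88.137}
side [[424.5, 0.0, 275.2], [0.0, 424.5, 204.4], [0.0, 0.0, 1.0]] [  640.9 -1120.3   730.1] [-2.089, -0.019, 0.067]
top [[455.0, 0.0, 280.0], [0.0, 455.0, 210.6], [0.0, 0.0, 1.0]] [-131.4 -147.1 1502.3] [-2.668, -0.012, -1.395]
```

View pics/top0.png

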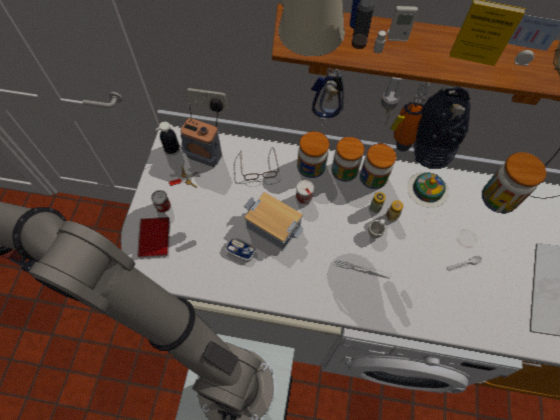

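View pics/side0.png

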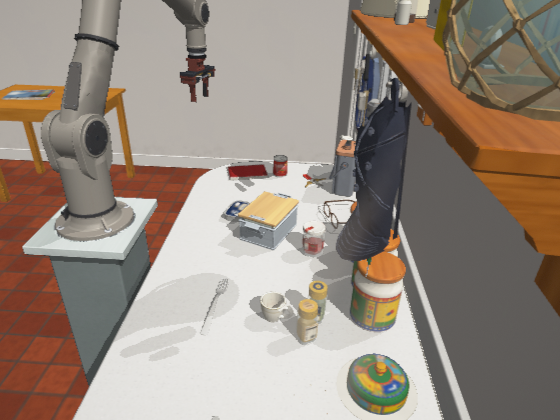

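The box with its lid is at about (274,220) in the top view and (268,210) in the side view. The clips stick out at its short ends. Next I'll segment the lid.

```bash
cat > h.py <<'E'
import cv2,numpy as np
from scipy.spatial.transform import Rotation as R
from bench import status,capture,calibration
def cam(n):
    c=calibration(n); return np.array(c["mtx"]),np.array(c["xyz"]),R.from_euler("xyz",c["rotation"]).as_matrix()
def ray(n,px,z):
    K,o,M=cam(n); px=np.atleast_2d(np.asarray(px,float))
    d=(M@np.linalg.inv(K)@np.c_[px,np.ones(len(px))].T).T
    return o+d*((z-o[2])/d[:,2])[:,None]
def proj(n,P):
    K,o,M=cam(n); q=(K@M.T@(np.atleast_2d(P)-o).T).T; return q[:,:2]/q[:,2:]
def lid(n,im,box):
    x0,y0,x1,y1=box; hsv=cv2.cvtColor(im,cv2.COLOR_BGR2HSV)
    m=np.zeros(im.shape[:2],np.uint8)
    m[y0:y1,x0:x1]=cv2.inRange(hsv,(10,70,120),(28,255,255))[y0:y1,x0:x1]
    c=max(cv2.findContours(m,0,cv2.CHAIN_APPROX_NONE)[0],key=cv2.contourArea)
    return c[:,0,:]
E
python3 - <<'E'
from h import *
for n,b in(("top",(230,180,320,260)),("side",(225,180,310,260))):
    im=cv2.imread(f"pics/{n}0.png"); c=lid(n,im,b)
    P=ray(n,c+0.0,92)[:,:2].astype(np.float32)
    r=cv2.minAreaRect(P); print(n,len(c),r); 
    print(np.round(cv2.boxPoints(r)),np.round(proj(n,np.c_[cv2.boxPoints(r),[92]*4])).tolist())
a=cv2.imread("pics/top0.png")[180:270,225:325]; s=cv2.imread("pics/side0.png")[180:270,220:320]
cv2.imwrite("pics/crop0.png",cv2.resize(np.vstack([a,s]),None,fx=3.3,fy=3.3,interpolation=cv2.INTER_CUBIC))
E
```

```text
top 137 ((561.1636352539062, -16.543701171875), (163.92811584472656, 123.61444091796875), 66.71542358398438)
[[ 472.  -67.]
 [ 586. -116.]
 [ 650.   34.]
 [ 537.   83.]] [[283.0, 241.0], [303.0, 214.0], [264.0, 191.0], [244.0, 217.0]]
side 125 ((560.593505859375, -23.267440795898438), (172.02395629882812, 127.38272094726562), 66.71448516845703)
[[ 468.  -77.]
 [ 585. -127.]
 [ 653.   31.]
 [ 536.   81.]] [[235.0, 215.0], [275.0, 227.0], [300.0, 200.0], [264.0, 191.0]]
```

View pics/crop0.png

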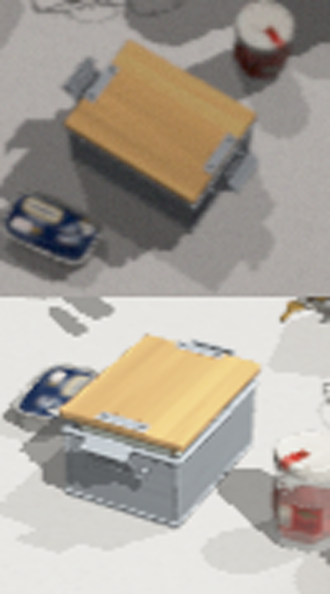

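The lid fits as 164x124 mm at about (561,-17), with box +y at 66.7° in world (yaw about -23.3°). In the crops, both clips stick out from the short ends. I'll go above the box and look with the wrist camera.

drive_tool(
  commands=[
    {"grip":0,"dp":[-538,-516,-20],"turn":[0,0,0.09]},
    {"grip":0,"dp":[-538,-516,-20],"turn":[0,0,0.09]},
    {"grip":0,"dp":[-538,-516,-20],"turn":[0,0,0.09]},
    {"grip":0,"dp":[-538,-516,-20],"turn":[0,0,0.09]},
    {"grip":0,"dp":[-538,-516,-20],"turn":[0,0,0.09]},
    {"grip":0,"dp":[-538,-516,-20],"turn":[0,0,0.09]},
    {"grip":0,"dp":[-538,-516,-20],"turn":[0,0,0.09]},
    {"grip":0,"dp":[-538,-516,-20],"turn":[0,0,0.09]},
    {"grip":0,"dp":[-538,-516,-20],"turn":[0,0,0.09]},
    {"grip":0,"dp":[-538,-516,-20],"turn":[0,0,0.09]},
    {"grip":0,"dp":[-538,-516,-20],"turn":[0,0,0.09]},
    {"grip":0,"dp":[-538,-516,-20],"turn":[0,0,0.09]},
    {"grip":0,"dp":[-538,-516,-20],"turn":[0,0,0.09]},
    {"grip":0,"dp":[-538,-516,-20],"turn":[0,0,0.09]},
    {"grip":0,"dp":[-538,-516,-20],"turn":[0,0,0.09]},
    {"grip":0,"dp":[-538,-516,-20],"turn":[0,0,0.09]},
    {"grip":0,"dp":[-538,-516,-20],"turn":[0,0,0.09]},
    {"grip":0,"dp":[-538,-516,-20],"turn":[0,0,0.09]},
  ],
)

```text
t: 1.9
tool_pos: [560.1, -15.0, 261.2]
ee_rot: [3.141, -0.001, 2.737]
force: [-0.1, -0.0, -0.8]
grip_width: 0.1
gripper_force: 0.0
```

Run:
```python
from h import *
s=status.state();print(s["t"],np.round(s["tool_pos"],1),np.round(s["ee_rot"],3),np.round(s["force"],1))
im=capture("wrist");cv2.imwrite("pics/w1.png",im)
c=calibration("wrist");print(np.round(c["mtx"],1).tolist(),np.round(c["xyz"],1),np.round(c["rotation"],3))
```

```text
1.9 [560.1 -15.  261.2] [ 3.141e+00 -1.000e-03  2.737e+00] [-0.1 -0.  -0.8]
[[339.8, 0.0, 280.6], [0.0, 339.8, 207.0], [0.0, 0.0, 1.0]] [496.4  12.4 403.6] [ 2.883 -0.     1.167]
```

View pics/w1.png

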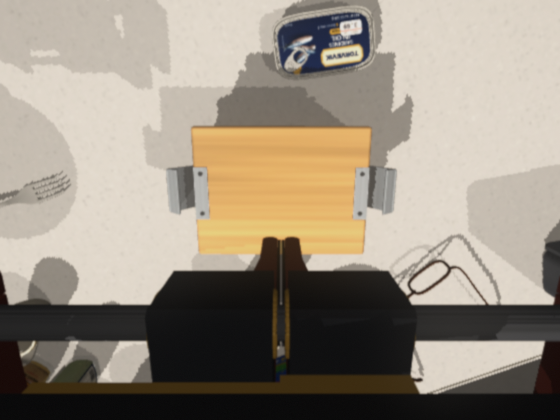

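The wrist view shows the lid square to the image, over columns 192–371 and rows 127–253. The outer clip edges are at columns 168 (right/−y clip) and 395 (left/+y clip). Next I'll work out the lid pose and clip angles.

```bash
cat > w.py <<'E'
from h import *
def boxpts(n,px,z,c,yaw):
    P=ray(n,px,z)[:,:2]-c; a=yaw; M=np.array([[np.cos(a),np.sin(a)],[-np.sin(a),np.cos(a)]]); return (M@P.T).T
E
python3 - <<'E'
from w import *
im=cv2.imread("pics/w1.png"); c=lid("wrist",im,(150,110,400,250))
co=ray("wrist",[[192,127],[371,127],[365,253],[198,253]],92);print(np.round(co,1))
yaw=np.deg2rad(-23.3);cen=np.array([561.,-16.5])
print(np.round(boxpts("wrist",[[192,127],[371,127],[365,253],[198,253]],92,cen,yaw),1))
for z in(40,50,60,70,80): print(z,np.round(boxpts("wrist",[[168,190],[395,190],[184,190],[379,190]],z,cen,yaw),1).tolist())
s=status.state();print(boxpts.__name__,s["tool_pos"])
cv2.imwrite("pics/w1c.png",cv2.resize(im[150:230,155:410],None,fx=3,fy=3,interpolation=cv2.INTER_CUBIC))
E
```

```text
[[ 473.3  -63.7   92. ]
 [ 536.1   83.2   92. ]
 [ 648.    37.9   92. ]
 [ 583.4 -113.2   92. ]]
[[-61.9 -78.1]
 [-62.3  81.7]
 [ 58.4  84.3]
 [ 58.8 -79.9]]
40 [[6.7, -121.8], [6.0, 126.1], [6.6, -104.3], [6.1, 108.7]]
50 [[4.5, -118.4], [3.9, 122.7], [4.5, -101.4], [3.9, 105.7]]
60 [[2.4, -115.0], [1.8, 119.3], [2.4, -98.5], [1.8, 102.7]]
70 [[0.3, -111.7], [-0.3, 115.8], [0.2, -95.6], [-0.3, 99.8]]
80 [[-1.8, -108.3], [-2.4, 112.4], [-1.9, -92.7], [-2.4, 96.8]]
boxpts [560.14709114 -14.67738988 261.30803294]
```

View pics/w1c.png

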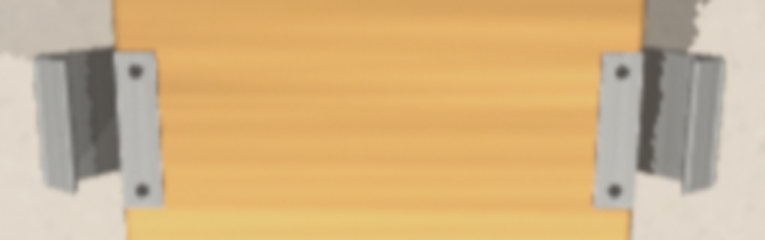

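Run:
```python
from w import *
cen=np.array([560.5,-15.5]);yaw=np.deg2rad(-23.3);c,s=np.cos(yaw),np.sin(yaw);M=np.array([[c,-s],[s,c]])
for n,o,p in(("side",(220,180),(0,297)),("top",(225,180),(0,0))):
  for sg in(1,-1):
   for th in(.7,1.2,1.5,1.78,2.1):
    P=[np.r_[cen+M@[x,sg*(86+r*np.sin(th)-t*np.cos(th))],50+r*np.cos(th)+t*np.sin(th)] for x,r,t in((-22,0,0),(22,0,0),(-22,38,0),(22,38,0),(22,38,9))]
    q=(proj(n,P)-o)*3.3+p; print(n,sg,th,np.round(q).astype(int).tolist())
```

```text
side 1 0.7 [[182, 377], [223, 388], [194, 340], [235, 351], [232, 349]]
side 1 1.2 [[182, 377], [223, 388], [199, 349], [239, 360], [238, 354]]
side 1 1.5 [[182, 377], [223, 388], [200, 358], [239, 369], [239, 361]]
side 1 1.78 [[182, 377], [223, 388], [199, 368], [239, 378], [240, 370]]
side 1 2.1 [[182, 377], [223, 388], [197, 379], [236, 390], [239, 381]]
side -1 0.7 [[94, 461], [137, 474], [79, 446], [124, 460], [128, 450]]
side -1 1.2 [[94, 461], [137, 474], [73, 467], [117, 481], [119, 471]]
side -1 1.5 [[94, 461], [137, 474], [72, 479], [116, 493], [116, 484]]
side -1 1.78 [[94, 461], [137, 474], [72, 489], [116, 503], [115, 496]]
side -1 2.1 [[94, 461], [137, 474], [75, 497], [119, 511], [116, 507]]
top 1 0.7 [[81, 110], [104, 80], [61, 86], [84, 56], [89, 57]]
top 1 1.2 [[81, 110], [104, 80], [53, 88], [77, 58], [79, 56]]
top 1 1.5 [[81, 110], [104, 80], [52, 92], [76, 62], [76, 58]]
top 1 1.78 [[81, 110], [104, 80], [53, 96], [77, 67], [75, 62]]
top 1 2.1 [[81, 110], [104, 80], [57, 103], [80, 74], [77, 68]]
top -1 0.7 [[214, 191], [237, 159], [235, 191], [258, 159], [252, 154]]
top -1 1.2 [[214, 191], [237, 159], [243, 203], [266, 171], [263, 166]]
top -1 1.5 [[214, 191], [237, 159], [245, 208], [267, 176], [267, 172]]
top -1 1.78 [[214, 191], [237, 159], [244, 212], [266, 180], [268, 177]]
top -1 2.1 [[214, 191], [237, 159], [240, 214], [262, 182], [266, 181]]
```

Both views agree that each clip is at about 0.7 rad, with its free edge about 110 mm out and z about 79. Now I'll press the lid at its centre.

drive_tool(
  commands=[
    {"grip":0,"dp":[0,0,45],"turn":[0,0,0]},
    {"grip":0,"dp":[0,0,90],"turn":[0,0,0]},
    {"grip":0,"dp":[0,0,125],"turn":[0,0,0]},
    {"grip":0,"dp":[0,0,140],"turn":[0,0,0]},
    {"grip":0,"dp":[0,0,145],"turn":[0,0,0]},
    {"grip":0,"dp":[0,0,148],"turn":[0,0,0]},
    {"grip":0,"dp":[0,0,151],"turn":[0,0,0]},
    {"grip":0,"dp":[0,0,154],"turn":[0,0,0]},
  ],
)

```text
t: 2.75
tool_pos: [562.1, -16.1, 109.2]
ee_rot: [3.14, 0.003, 2.735]
force: [-0.7, 0.3, 5.1]
grip_width: 0.1
gripper_force: 2.4
```

drive_tool(
  commands=[
    {"grip":0,"dp":[0,0,2],"turn":[0,0,0]},
    {"grip":0,"dp":[0,0,4],"turn":[0,0,0]},
    {"grip":0,"dp":[0,0,6],"turn":[0,0,0]},
    {"grip":0,"dp":[0,0,8],"turn":[0,0,0]},
    {"grip":0,"dp":[0,0,8],"turn":[0,0,0]},
  ],
)

```text
t: 3.25
tool_pos: [560.9, -16.5, 101.3]
ee_rot: [3.14, -0.0, 2.734]
force: [-6.5, 0.7, 19.0]
grip_width: 0.3
gripper_force: 9.4
```

drive_tool(
  commands=[
    {"grip":0,"dp":[0,0,2],"turn":[0,0,0]},
    {"grip":0,"dp":[0,0,2],"turn":[0,0,0]},
  ],
)

```text
t: 3.45
tool_pos: [560.9, -16.5, 101.2]
ee_rot: [3.139, -0.001, 2.734]
force: [-13.2, 1.1, 37.7]
grip_width: 0.8
gripper_force: 19.0
```

drive_tool(
  commands=[
    {"grip":0,"dp":[0,0,-30],"turn":[0,0,0]},
    {"grip":0,"dp":[0,0,-75],"turn":[0,0,0]},
    {"grip":0,"dp":[0,0,-120],"turn":[0,0,0]},
    {"grip":0,"dp":[0,0,-160],"turn":[0,0,0]},
    {"grip":0,"dp":[0,0,-160],"turn":[0,0,0]},
  ],
)

```text
t: 3.95
tool_pos: [563.7, -16.8, 263.2]
ee_rot: [3.136, 0.008, 2.734]
force: [0.6, -0.4, -0.0]
grip_width: 0.6
gripper_force: 0.0
```

Run:
```python
from w import *
w=capture("wrist");cv2.imwrite("pics/w2.png",w);s=capture("side");t=capture("top")
print(np.round(status.state()["tool_pos"],1))
for n,im,b in(("top",t,(230,180,320,260)),("side",s,(225,180,310,260))):
    if n=="top":
        r=cv2.minAreaRect(ray(n,lid(n,im,b)+0.,82)[:,:2].astype(np.float32));print(n,r)
a=s[180:260,220:320]
cv2.imwrite("pics/s2.png",np.vstack([cv2.resize(a,(640,512),interpolation=2)[:340],cv2.resize(w[110:270,120:440],(640,320))[:260]]))
print(np.round(boxpts("wrist",[[192,127],[371,127]],82,np.array([560.5,-15.5]),np.deg2rad(-23.3)),1))
```

```text
[560.1 -16.4 256.9]
top ((559.5780639648438, -20.457962036132812), (157.60977172851562, 124.47575378417969), 66.66912078857422)
[[-60.4 -81.7]
 [-60.5  80.9]]
```

View pics/s2.png

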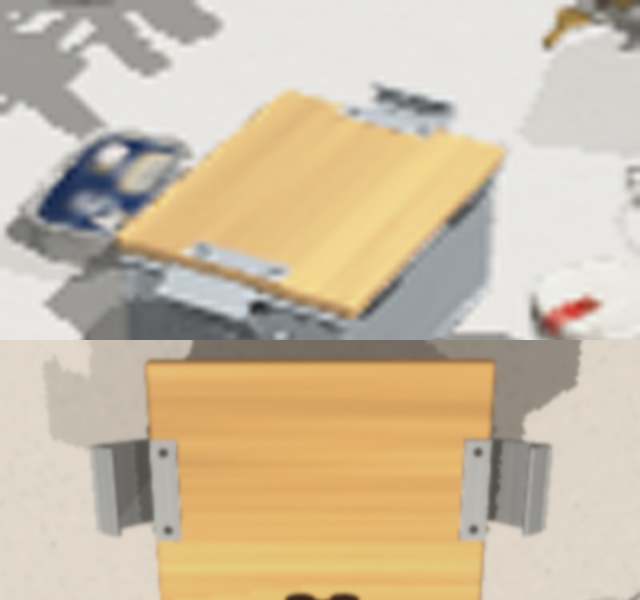

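The lid is home: it stopped hard at a tip height of 82 mm under 38 N and looks level. The clips haven't moved. Next is the +y clip: I'll go down outside it, then push inward.

drive_tool(
  commands=[
    {"grip":0,"dp":[0,50,0],"turn":[0,0,0]},
    {"grip":0,"dp":[0,100,0],"turn":[0,0,0]},
    {"grip":0,"dp":[0,148,15],"turn":[0,0,0]},
    {"grip":0,"dp":[0,148,60],"turn":[0,0,0]},
    {"grip":0,"dp":[0,148,105],"turn":[0,0,0]},
    {"grip":0,"dp":[0,148,145],"turn":[0,0,0]},
    {"grip":0,"dp":[0,148,164],"turn":[0,0,0]},
    {"grip":0,"dp":[0,148,164],"turn":[0,0,0]},
    {"grip":0,"dp":[0,140,164],"turn":[0,0,0]},
    {"grip":0,"dp":[0,132,164],"turn":[0,0,0]},
    {"grip":0,"dp":[0,128,164],"turn":[0,0,0]},
  ],
)

```text
t: 5.2
tool_pos: [611.8, 99.4, 95.0]
ee_rot: [3.141, 0.002, 2.733]
force: [0.5, 0.5, 0.4]
grip_width: 0.3
gripper_force: 0.0
```

drive_tool(
  commands=[
    {"grip":0,"dp":[0,-4,0],"turn":[0,0,0]},
    {"grip":0,"dp":[0,-8,0],"turn":[0,0,0]},
    {"grip":0,"dp":[0,-12,0],"turn":[0,0,0]},
    {"grip":0,"dp":[0,-15,0],"turn":[0,0,0]},
    {"grip":0,"dp":[0,-15,0],"turn":[0,0,0]},
  ],
)

```text
t: 5.7
tool_pos: [605.1, 86.5, 93.7]
ee_rot: [-3.141, -0.0, 2.734]
force: [-0.1, -0.8, 0.9]
grip_width: 0.7
gripper_force: 0.1
```

drive_tool(
  commands=[
    {"grip":0,"dp":[0,-2,0],"turn":[0,0,0]},
    {"grip":0,"dp":[0,-4,0],"turn":[0,0,0]},
    {"grip":0,"dp":[0,-6,0],"turn":[0,0,0]},
    {"grip":0,"dp":[0,-6,0],"turn":[0,0,0]},
  ],
)

```text
t: 6.1
tool_pos: [602.8, 81.2, 93.5]
ee_rot: [-3.141, -0.0, 2.734]
force: [-0.2, 0.1, 0.5]
grip_width: 0.5
gripper_force: 0.0
```

Run:
```python
from w import *
w=capture("wrist");s=capture("side")
st=status.state();print(np.round(st["tool_pos"],1),np.round(st["force"],1))
cv2.imwrite("pics/w3.png",np.vstack([cv2.resize(s[180:260,220:320],(640,512),interpolation=2)[:260],cv2.resize(w,(560,420))[:330,:].copy() if 0 else cv2.resize(w,(640,480))[:330]]))
```

```text
[602.9  81.5  93.5] [ 0.2 -0.4  0. ]
```

View pics/w3.png

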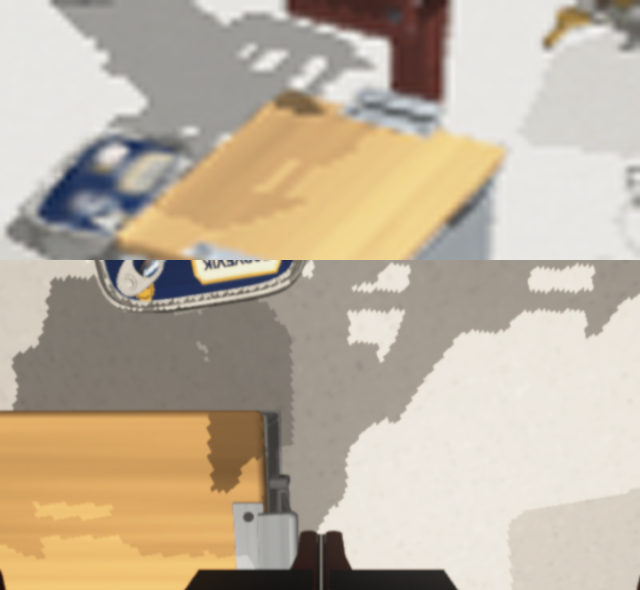

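The clip has swung up and its toe is reaching over the plate. I'll keep going until I feel resistance.

drive_tool(
  commands=[
    {"grip":0,"dp":[0,-1.5,0],"turn":[0,0,0]},
    {"grip":0,"dp":[0,-3,0],"turn":[0,0,0]},
    {"grip":0,"dp":[0,-3,0],"turn":[0,0,0]},
  ],
)

```text
t: 6.5
tool_pos: [601.8, 78.7, 93.6]
ee_rot: [-3.141, -0.0, 2.735]
force: [0.1, 0.4, -0.2]
grip_width: 0.6
gripper_force: 0.0
```

drive_tool(
  commands=[
    {"grip":0,"dp":[0,-1,0],"turn":[0,0,0]},
    {"grip":0,"dp":[0,-2,0],"turn":[0,0,0]},
    {"grip":0,"dp":[0,-2,0],"turn":[0,0,0]},
  ],
)

```text
t: 6.8
tool_pos: [601.1, 77.0, 93.7]
ee_rot: [-3.142, 0.0, 2.735]
force: [-0.3, -0.1, -0.2]
grip_width: 0.4
gripper_force: 0.0
```

drive_tool(
  commands=[
    {"grip":0,"dp":[0,-1,0],"turn":[0,0,0]},
    {"grip":0,"dp":[0,-2,0],"turn":[0,0,0]},
    {"grip":0,"dp":[0,-2,0],"turn":[0,0,0]},
  ],
)

```text
t: 7.1
tool_pos: [600.3, 75.4, 93.7]
ee_rot: [3.141, 0.0, 2.735]
force: [0.7, 0.1, 0.0]
grip_width: 0.6
gripper_force: 0.3
```

Run:
```python
from w import *
w=capture("wrist")
st=status.state();print(np.round(st["tool_pos"],1),np.round(st["force"],1))
cv2.imwrite("pics/w4.png",cv2.resize(w[110:270,120:340],None,fx=3,fy=3,interpolation=2))
```

```text
[600.3  75.4  93.7] [-0.5 -0.1 -0.8]
```

View pics/w4.png

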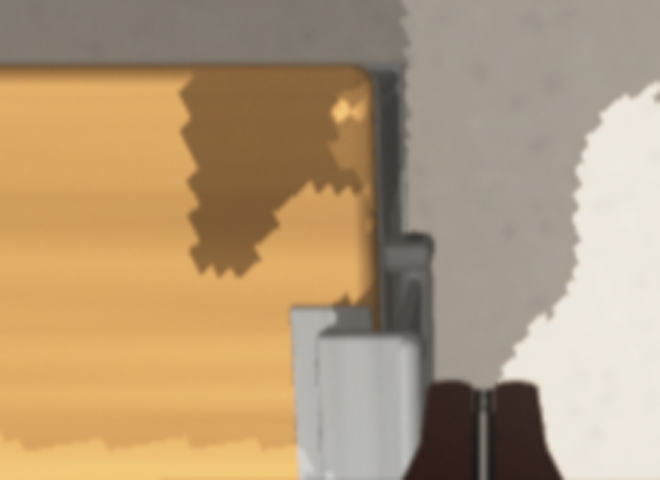

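The toe now covers most of the plate, but there is no stop force yet. I'll push on.

drive_tool(
  commands=[
    {"grip":0,"dp":[0,-1,0],"turn":[0,0,0]},
    {"grip":0,"dp":[0,-2,0],"turn":[0,0,0]},
    {"grip":0,"dp":[0,-2,0],"turn":[0,0,0]},
  ],
)

```text
t: 7.45
tool_pos: [600.1, 75.0, 93.8]
ee_rot: [3.14, 0.001, 2.736]
force: [2.5, 4.1, -2.0]
grip_width: 0.4
gripper_force: 2.4
```

drive_tool(
  commands=[
    {"grip":0,"dp":[0,-1,0],"turn":[0,0,0]},
    {"grip":0,"dp":[0,-2,0],"turn":[0,0,0]},
    {"grip":0,"dp":[0,-2,0],"turn":[0,0,0]},
  ],
)

```text
t: 7.75
tool_pos: [599.2, 73.3, 93.7]
ee_rot: [3.14, 0.0, 2.736]
force: [2.3, 4.0, -0.6]
grip_width: 0.4
gripper_force: 2.5
```

At 4.7 N the clip reached its stop; the box may have slid about 2 mm. Now the other clip.

drive_tool(
  commands=[
    {"grip":0,"dp":[0,12,0],"turn":[0,0,0]},
    {"grip":0,"dp":[0,15,-30],"turn":[0,0,0]},
    {"grip":0,"dp":[0,0,-60],"turn":[0,0,0]},
    {"grip":0,"dp":[0,-48,-60],"turn":[0,0,0]},
    {"grip":0,"dp":[0,-96,-60],"turn":[0,0,0]},
    {"grip":0,"dp":[0,-144,-60],"turn":[0,0,0]},
    {"grip":0,"dp":[0,-192,-60],"turn":[0,0,0]},
    {"grip":0,"dp":[0,-240,-60],"turn":[0,0,0]},
    {"grip":0,"dp":[0,-246,-60],"turn":[0,0,0]},
    {"grip":0,"dp":[0,-246,-40],"turn":[0,0,0]},
    {"grip":0,"dp":[0,-246,-10],"turn":[0,0,0]},
    {"grip":0,"dp":[0,-246,0],"turn":[0,0,0]},
    {"grip":0,"dp":[0,-246,0],"turn":[0,0,0]},
    {"grip":0,"dp":[0,-236,0],"turn":[0,0,0]},
    {"grip":0,"dp":[0,-228,0],"turn":[0,0,0]},
    {"grip":0,"dp":[0,-222,0],"turn":[0,0,0]},
  ],
)

```text
t: 9.35
tool_pos: [512.2, -130.9, 94.6]
ee_rot: [3.141, 0.002, 2.736]
force: [0.5, -0.2, 0.6]
grip_width: 0.5
gripper_force: 0.0
```

drive_tool(
  commands=[
    {"grip":0,"dp":[0,4,0],"turn":[0,0,0]},
    {"grip":0,"dp":[0,8,0],"turn":[0,0,0]},
    {"grip":0,"dp":[0,12,0],"turn":[0,0,0]},
    {"grip":0,"dp":[0,15,0],"turn":[0,0,0]},
    {"grip":0,"dp":[0,15,0],"turn":[0,0,0]},
  ],
)

```text
t: 9.85
tool_pos: [517.0, -117.9, 93.6]
ee_rot: [3.141, -0.0, 2.735]
force: [-0.5, -0.3, 0.2]
grip_width: 0.2
gripper_force: 0.0
```

drive_tool(
  commands=[
    {"grip":0,"dp":[0,2,0],"turn":[0,0,0]},
    {"grip":0,"dp":[0,4,0],"turn":[0,0,0]},
    {"grip":0,"dp":[0,4,0],"turn":[0,0,0]},
  ],
)

```text
t: 10.15
tool_pos: [518.5, -114.5, 93.6]
ee_rot: [3.141, -0.0, 2.735]
force: [0.0, -0.7, -0.2]
grip_width: 0.3
gripper_force: 0.0
```

drive_tool(
  commands=[
    {"grip":0,"dp":[0,2,0],"turn":[0,0,0]},
    {"grip":0,"dp":[0,4,0],"turn":[0,0,0]},
    {"grip":0,"dp":[0,4,0],"turn":[0,0,0]},
  ],
)

```text
t: 10.45
tool_pos: [520.1, -110.7, 93.6]
ee_rot: [3.141, -0.0, 2.735]
force: [-0.6, 0.2, 0.5]
grip_width: 0.3
gripper_force: 0.0
```

drive_tool(
  commands=[
    {"grip":0,"dp":[0,1,0],"turn":[0,0,0]},
    {"grip":0,"dp":[0,2,0],"turn":[0,0,0]},
    {"grip":0,"dp":[0,2,0],"turn":[0,0,0]},
  ],
)

```text
t: 10.75
tool_pos: [520.8, -109.1, 93.7]
ee_rot: [3.141, 0.0, 2.735]
force: [-0.7, -0.1, -0.6]
grip_width: 0.3
gripper_force: 0.0
```

drive_tool(
  commands=[
    {"grip":0,"dp":[0,1,0],"turn":[0,0,0]},
    {"grip":0,"dp":[0,2,0],"turn":[0,0,0]},
    {"grip":0,"dp":[0,2,0],"turn":[0,0,0]},
  ],
)

```text
t: 11.05
tool_pos: [521.4, -107.7, 93.7]
ee_rot: [-3.141, -0.0, 2.735]
force: [-0.5, -0.9, 1.4]
grip_width: 0.7
gripper_force: 0.8
```

drive_tool(
  commands=[
    {"grip":0,"dp":[0,1,0],"turn":[0,0,0]},
    {"grip":0,"dp":[0,1.5,0],"turn":[0,0,0]},
    {"grip":0,"dp":[0,1.5,0],"turn":[0,0,0]},
  ],
)

```text
t: 11.35
tool_pos: [521.5, -107.5, 93.7]
ee_rot: [-3.14, -0.0, 2.733]
force: [-1.8, -4.5, 1.5]
grip_width: 0.7
gripper_force: 2.7
```

drive_tool(
  commands=[
    {"grip":0,"dp":[0,1,0],"turn":[0,0,0]},
    {"grip":0,"dp":[0,1.5,0],"turn":[0,0,0]},
    {"grip":0,"dp":[0,1.5,0],"turn":[0,0,0]},
  ],
)

```text
t: 11.65
tool_pos: [521.8, -107.0, 93.6]
ee_rot: [-3.139, -0.0, 2.733]
force: [-3.5, -6.8, 0.6]
grip_width: 0.4
gripper_force: 3.8
```

The hard stop came at about 7 N. I'll back away, rise over the box centre and check.

drive_tool(
  commands=[
    {"grip":0,"dp":[0,-14,0],"turn":[0,0,0]},
    {"grip":0,"dp":[0,-16,-40],"turn":[0,0,0]},
    {"grip":0,"dp":[0,0,-80],"turn":[0,0,0]},
    {"grip":0,"dp":[0,45,-120],"turn":[0,0,0]},
    {"grip":0,"dp":[0,90,-160],"turn":[0,0,0]},
    {"grip":0,"dp":[0,98,-170],"turn":[0,0,0]},
    {"grip":0,"dp":[0,98,-170],"turn":[0,0,0]},
    {"grip":0,"dp":[0,98,-170],"turn":[0,0,0]},
  ],
)

```text
t: 12.45
tool_pos: [561.3, -14.8, 263.4]
ee_rot: [3.141, -0.0, 2.736]
force: [-0.8, -0.6, -0.0]
grip_width: 0.2
gripper_force: 0.0
```

Run:
```python
from w import *
w=capture("wrist");s=capture("side")
print(np.round(status.state()["tool_pos"],1))
cv2.imwrite("pics/w5.png",np.vstack([cv2.resize(s[185:245,220:320],(660,396),interpolation=2)[:290],cv2.resize(w[115:215,170:390],(660,300),interpolation=2)]))
```

```text
[560.3 -16.2 262.3]
```

View pics/w5.png

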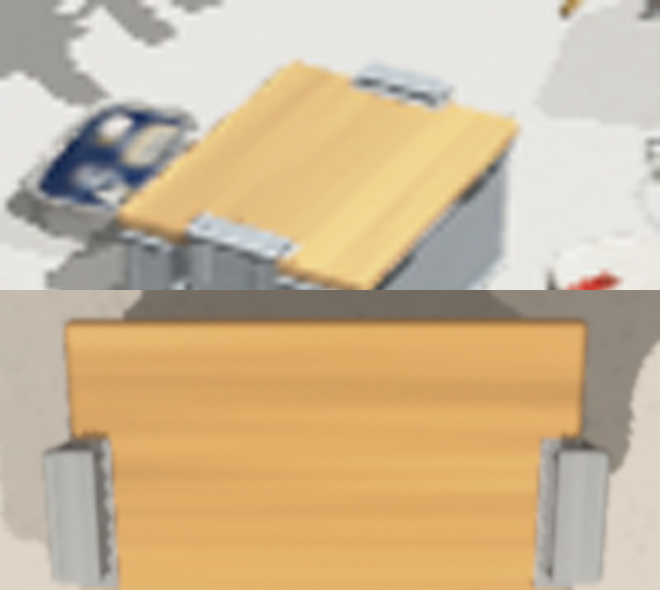

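Both toes sit symmetrically over the lid's edge plates. I'll check the toe position in numbers: shut means ±73 mm at z≈88.

Run:
```python
from w import *
px=np.array([[45,500],[103,500],[555,500],[607,500],[65,322],[587,322]],float);px=px-[0,290];px=px/3+[170,115]
for z in(82,86,88):print(z,np.round(boxpts("wrist",px,z,np.array([560.5,-15.5]),np.deg2rad(-23.3)),1)[:,1])
```

```text
82 [-93.6 -74.9  70.6  87.3 -83.3  77.4]
86 [-92.5 -74.   69.7  86.2 -82.3  76.4]
88 [-91.9 -73.5  69.2  85.6 -81.8  75.9]
```

```bash
python3 -c "
from bench import ticket;print(ticket.finish_job())"
```

```text
the job is handed in; nothing more can be done
None
```

The job is handed in: the lid is pressed home and looks level on the rim, both clips are swung up to their stops, the box has shifted by about 2–3 mm, and I saw nothing else move (about 12.5 s used).

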